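# Close and clamp a dust-duct clean-out cover crisscross

## Robot

A 7-joint arm with a two-finger parallel gripper is mounted at the origin on the work surface. World frame = base frame: x ahead of the robot, y to its left, z up, the work surface at z = 0. Lengths are in m, angles in degrees, forces in N, time in s.
With the tool pointing down it reaches from about 0.4 to 0.925 m from the base axis. Payload 5.6 kg.
Tool frame: the origin (TCP) lies between the finger pads; the fingertips stand 17 mm ahead of it and the grasp point (between the pads) lies 2 mm behind it; z points along the fingers, x is the direction in which the jaws open and shut, and the axes are right-handed (so a half turn about z gives the same grasp; the last joint's range is limited). The gripper opens to 85 mm and grips with 20 to 120 N. Pads are 22 mm wide; open, the fingers measure 114 mm over their backs; the gripper's body (76 mm by 85 mm) begins 54 mm behind the grasp point. The pads swing forward as they close: fully open they stand 13 mm farther back than shut.
Start: joints at [-79.011, 26.786, -0.665, 91.828, 0.344, 61.387, -3.226], TCP at [0.151, 0.632, 0.248] pointing down, gripper open.
Joint ranges: [-144.91, 144.91], [-17.63, 115.5], [-89.93, 88.59], [15.96, 139.68], [-74.01, 254.01], [8.47, 105.57], [-167.45, 167.45]. Speed limits (degrees/s): [147.25, 147.25, 180, 180, 180, 180, 180].

## Interface

Orientations are given as [roll, pitch, yaw] about the fixed x, y, z axes, in that order (R = Rz(yaw) Ry(pitch) Rx(roll)).
In Python, from station import monitor, camera, camera_info, robot gives the robot as it stands.
- The arm moves only by the tool arm_command, never from a script. Its argument "rows" is a list of rows, each an object of numbers: "dx", "dy", "dz": the shift along the world's x, y, z in mm; "spin": the turn about the world's z in rad; "gripper": the opening, from 0 (shut) to 1 (fully open). A call has 1 to 20 rows; each row is the pose to reach, as a shift and turn from the pose commanded when the call began; what a row does not reach only later rows make up. A row lasts 1/12 s, in which the tool goes at most 41.7 mm and 7.16 degrees, less where a joint would pass 70% of its speed; a pose out of reach is approached as far as the arm can. A call with a gripper value outside its range is refused whole. The fingers move at their own pace and stop on an object; "grip_force" is the grip in N (left out, the last holds). Time passes only in rows, so rows that repeat a pose let the fingers close. It gives the time, the measured TCP pose, the force and the opening at its end, in the units of the state.
- monitor.state(): the state, without advancing time (a new reading comes with each control period).
- camera(name): name is "scene" or "top" or "wrist"; returns the picture (400x640x3 uint8, blue, green, red); there is no depth.
- camera_info(name): a dict with "fx", "fy", "cx", "cy" (pixels), "extrinsics" (4x4, takes a point from camera to world coordinates). Camera axes: x right, y down, z forward; pixel columns grow to the right and rows downward; lengths in m; the calibration is good to about 2 mm. A picture is of the moment at which its call begins: read the wrist's pose just before it. camera_info takes no time and is no camera call; for the wrist camera it gives the pose at the moment of the call.
- robot.close_job(): hands the job in, once; it reports no verdict.
The state is a dict: "clock": time; "joint_pos": joint angles; "joint_vel": joint speeds; "joint_torque": joint torques, N m; "position": TCP position; "ee_rot": TCP orientation; "wrist_force": force on the tool from outside, world axes, zero at the start; "ft_torque": the same for the moment, N m; "width": opening from 0.0 (shut) to 1.0 (fully open).
Only numpy, scipy, OpenCV 4.12 (cv2) and the standard library are available. Lean on these libraries where they do the work, as an engineer would, in place of code of your own. Each camera call takes 0.05 s, during which the arm holds its last target.

## Task

Close the clean-out hatch of the dust duct: slide its cover against the red stop strip, then turn the four orange clamping levers clockwise to seat it flat. Tighten in two crisscross rounds, each time going to the diagonally opposite lever before a neighbouring one: first turn all four about half way (pointing diagonally outwards), then all four fully home against their stops. Leave the tools and parts lying around where they are.

Things in the scene. Friction and masses are not known exactly. Their poses are not given: they have to be found in the camera images.
- hatch: Grey clean-out box of a dust duct, fixed on the bench, 250 x 250 x 100 mm high; a round duct stub (80 mm across, 50 long) on its +x side, which faces away from the robot (turned up to 0.4 rad). A low red stop strip (150 x 10 mm, top 114 mm above the bench) runs along its +y side. Four studs at x = +-60, y = +-65 mm carry the clamping levers. Origin: centre of its underside; z up.
- cover (a joint): How far, m, the aluminium cover plate (190 x 190 x 6 mm) stands open along the box's -y: 0 = its +y edge touches the red strip (cover centred on the box), at most 0.047. It rides on a soft gasket, slotted round the studs; its top is 113 mm above the bench when slack, 108 when clamped. About 2.5 N slides it while the levers are slack; it stays where left.
- cover_handle (a point): Middle of the grip bar of the black bridge handle at the cover's centre: bar 80 mm along the box's x, 14 mm along y, 10 mm high, with a 12 x 14 mm leg at each end; the bar's top is 32 mm above the cover's top. This point is 140 mm above the bench while the cover is slack; its z axis is the cover's normal.
- lever_near_left (a joint): Angle, rad, of the near left clamping lever, on the stud at x = -60, y = 65 mm of the box. Grows clockwise from above: 0 = slack, pointing to the box's -x; 0.79 = half, pointing diagonally outwards; pi/2 = home against its stop, pointing to the box's +y. Sinks 3.5 mm per rad, presses on the cover from about 0.3 rad, takes about 0.2 N m, stays where left.
- lever_near_left_tip (a point): On the middle line of the near left lever's orange arm, 55 mm from the stud's axis (arm ends at 64 mm). Arm 12 mm wide, 16 mm high, this point at mid height: 134 mm above the bench when slack, 128 when home; about 12 mm free below the arm and nothing beside it, so it can be pushed round from its side. x axis outwards along the arm.
- lever_far_right (a joint): Angle, rad, of the far right clamping lever, on the stud at x = 60, y = -65 mm of the box. Grows clockwise from above: 0 = slack, pointing to the box's +x; 0.79 = half, pointing diagonally outwards; pi/2 = home against its stop, pointing to the box's -y. Sinks 3.5 mm per rad, presses on the cover from about 0.3 rad, takes about 0.2 N m, stays where left.
- lever_far_right_tip (a point): On the middle line of the far right lever's orange arm, 55 mm from the stud's axis (arm ends at 64 mm). Arm 12 mm wide, 16 mm high, this point at mid height: 134 mm above the bench when slack, 128 when home; about 12 mm free below the arm and nothing beside it, so it can be pushed round from its side. x axis outwards along the arm.
- lever_far_left (a joint): Angle, rad, of the far left clamping lever, on the stud at x = 60, y = 65 mm of the box. Grows clockwise from above: 0 = slack, pointing to the box's +y; 0.79 = half, pointing diagonally outwards; pi/2 = home against its stop, pointing to the box's +x. Sinks 3.5 mm per rad, presses on the cover from about 0.3 rad, takes about 0.2 N m, stays where left.
- lever_far_left_tip (a point): On the middle line of the far left lever's orange arm, 55 mm from the stud's axis (arm ends at 64 mm). Arm 12 mm wide, 16 mm high, this point at mid height: 134 mm above the bench when slack, 128 when home; about 12 mm free below the arm and nothing beside it, so it can be pushed round from its side. x axis outwards along the arm.
- lever_near_right (a joint): Angle, rad, of the near right clamping lever, on the stud at x = -60, y = -65 mm of the box. Grows clockwise from above: 0 = slack, pointing to the box's -y; 0.79 = half, pointing diagonally outwards; pi/2 = home against its stop, pointing to the box's -x. Sinks 3.5 mm per rad, presses on the cover from about 0.3 rad, takes about 0.2 N m, stays where left.
- lever_near_right_tip (a point): On the middle line of the near right lever's orange arm, 55 mm from the stud's axis (arm ends at 64 mm). Arm 12 mm wide, 16 mm high, this point at mid height: 134 mm above the bench when slack, 128 when home; about 12 mm free below the arm and nothing beside it, so it can be pushed round from its side. x axis outwards along the arm.
- screwdriver: Screwdriver lying beside the box on its +y side; not to be moved. Origin: on its long axis, at its underside.
- offcut: Wood offcut 90 x 45 x 22 mm lying beside the box on its -y side; not to be moved. Origin: centre of its underside.
- drawer_front: Light wood drawer front 300 x 130 x 18 mm lying on the right; not to be moved. Origin: centre of its underside.
- runner: Steel drawer runner 300 x 30 x 16 mm lying on the left; not to be moved. Origin: centre of its underside.
- glue: White glue bottle with red cap, 64 mm across, 170 mm tall, to the right or left of the box; not to be moved. Origin: centre of its underside.
- mallet: Mallet lying at the back; not to be moved. Origin: on its long axis, at its underside.
- knob_part: Brass furniture knob, 32 mm across, 25 mm high, to the left or right of the box; not to be moved. Origin: centre of its underside.

How it is judged:
By the outcome, as a careful person would: the job done as asked, in the order asked, and still so for the second after the job is handed in, with the robot touching nothing.
It also fails if it takes over 72 s, if anything falls off the work surface, if the arm or the gripper's body presses on something with over 40 N, if the wrist force passes 120 N, or if a joint passes its speed limit or range.

## Working session

There is one attempt and no reset: what is moved stays moved. The work goes in short steps, Python scripts to look and compute and a tool call to move; the robot and the scene stay as the last step left them, time stands still between calls to the robot, and variables do not carry over. Pictures are saved under pics/ and viewed, and the job is handed in when it is done.

Besides the shell and the picture viewer there is one more tool, called after "Call:" as name([rows], argument=value, ...), one row to a line, values as JSON. arm_command: Moves the arm, as the interface text tells. Its arguments: {"type":"object","properties":{"rows":{"type":"array"},"grip_force":{"type":"number"}},"required":["rows"]}

```bash
ls; mkdir -p pics
python3 - <<'E'
from station import monitor, camera, camera_info, robot
import cv2
for n in ["scene","top"]:
    cv2.imwrite(f"pics/{n}0.png",camera(n)); i=camera_info(n); print(n,i)
s=monitor.state(); print(s)
E
```

```text
pics
scene {'fx': 365.9211704935984, 'fy': 365.9211704935984, 'cx': 318.5610888575609, 'cy': 191.22500499773037, 'extrinsics': array([[-0.87122362,  0.38830584, -0.30031313,  0.93444672],
       [ 0.49088456,  0.68751393, -0.53512329,  0.58800254],
       [-0.00132204, -0.61363113, -0.78959172,  0.95179804],
       [ 0.        ,  0.        ,  0.        ,  1.        ]])}
top {'fx': 386.32732556209, 'fy': 386.32732556209, 'cx': 317.5467315280063, 'cy': 197.18659030980132, 'extrinsics': array([[-4.79110151e-03, -9.82117106e-01,  1.88210083e-01,
         3.46631185e-01],
       [-9.99966790e-01,  5.94621484e-03,  5.57322376e-03,
        -1.30455866e-03],
       [-6.59269597e-03, -1.88177130e-01, -9.82112979e-01,
         1.57463018e+00],
       [ 0.00000000e+00,  0.00000000e+00,  0.00000000e+00,
         1.00000000e+00]])}
{'clock': 0.1, 'joint_pos': array([-79.01194851,  26.83178921,  -0.66508706,  91.87486078,
         0.34428093,  61.38510239,  -3.22591525]), 'joint_vel': array([-0.03831249, -0.02964824, -0.03333118, -0.06456619,  0.01122221,
        0.00798563, -0.0266273 ]), 'joint_torque': array([ 9.86139639e-04, -5.33525920e+01,  2.16036185e-02, -2.51971722e+01,
        1.14976373e-02,  4.17256597e-03,  2.04501043e-05]), 'position': array([0.15116097, 0.63170598, 0.24742976]), 'ee_rot': array([1.79993177e+02, 8.95248949e-02, 7.65448707e+01]), 'wrist_force': array([0.31297928, 0.61625936, 0.85702586]), 'ft_torque': array([-0.0378165 ,  0.00249626, -0.00607338]), 'width': 1.0034108887340094}
```

View pics/scene0.png

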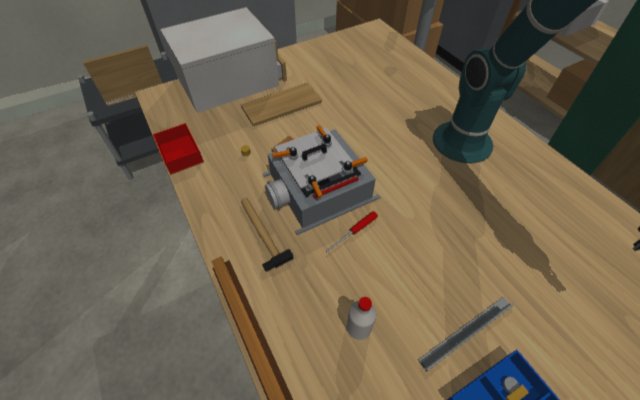

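View pics/top0.png

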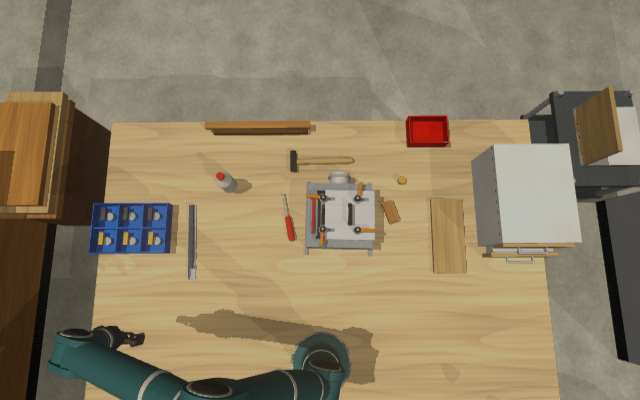

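Run:
```python
import cv2
a=cv2.imread("pics/top0.png")[110:270,220:400]
cv2.imwrite("pics/top0c.png",cv2.resize(a,None,fx=3.7,fy=3.7,interpolation=cv2.INTER_CUBIC))
a=cv2.imread("pics/scene0.png")[120:330,260:470]
cv2.imwrite("pics/scene0c.png",cv2.resize(a,None,fx=2.8,fy=2.8,interpolation=cv2.INTER_CUBIC))
```

```text
(no output)
```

View pics/top0c.png

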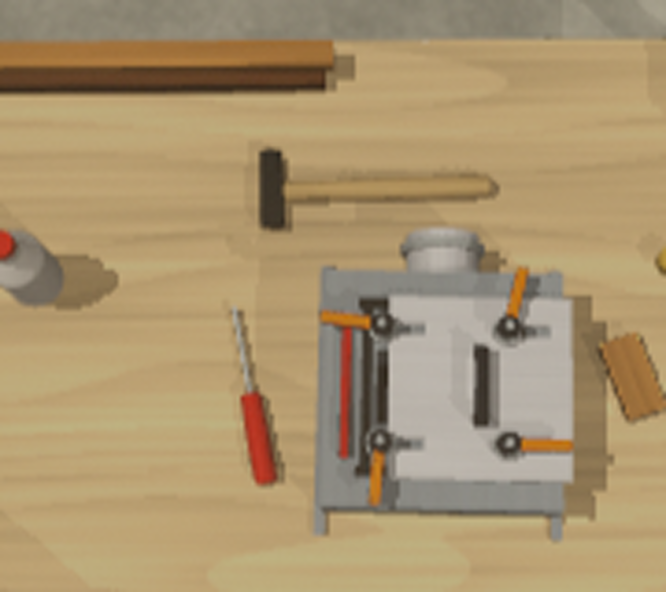

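View pics/scene0c.png

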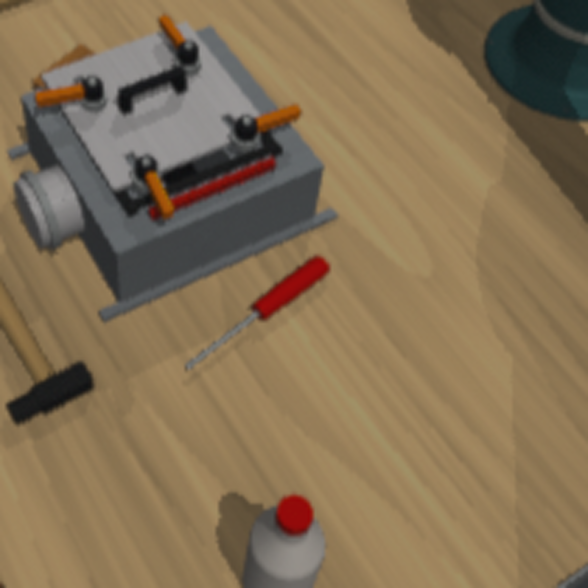

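Run:
```python
import cv2
a=cv2.imread("pics/top0.png")[168:262,298:384]
cv2.imwrite("pics/top0d.png",cv2.resize(a,None,fx=6.3,fy=6.3,interpolation=cv2.INTER_CUBIC))
```

```text
(no output)
```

View pics/top0d.png

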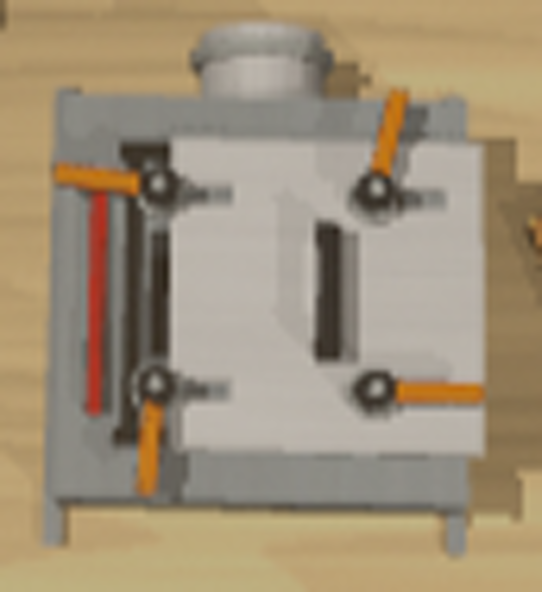

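```bash
cat > h.py <<'E'
import numpy as np
from station import camera_info
def ray(name,u,v,z,info=None):
    i=info or camera_info(name); E=i["extrinsics"]
    d=E[:3,:3]@np.array([(u-i["cx"])/i["fx"],(v-i["cy"])/i["fy"],1.]); o=E[:3,3]
    return (o+d*(z-o[2])/d[2])[:2]
def proj(name,P,info=None):
    i=info or camera_info(name); E=i["extrinsics"]
    p=np.linalg.inv(E)@np.append(P,1); return np.array([i["fx"]*p[0]/p[2]+i["cx"],i["fy"]*p[1]/p[2]+i["cy"]])
E
python3 - <<'E'
from h import *
f=lambda u,v,z: ray("top",(u+.5)/6.3-.5+298,(v+.5)/6.3-.5+168,z)
for n,u,v,z in [("cNL",48,503,.1),("cNR",467,505,.1),("cFL",60,95,.1),("cFR",467,100,.1),("endFL",57,174,.142),("endFR",399,92,.142),("endNL",146,493,.142),("endNR",483,393,.142),("bar",328,290,.145),("kFL",160,187,.15),("kFR",376,193,.15),("kNR",376,390,.15),("kNL",155,385,.15),("covNR",484,456,.113),("covFR",484,141,.113),("stripN",94,412,.114),("stripF",100,195,.114)]: print(n,f(u,v,z).round(4))
E
```

```text
cNL [0.4355 0.0548]
cNR [ 0.433  -0.1972]
cFL [0.6874 0.0477]
cFR [ 0.6826 -0.2049]
endFL [0.6291 0.0481]
endFR [ 0.6783 -0.1583]
endNL [ 0.4385 -0.0041]
endNR [ 0.496 -0.203]
bar [ 0.5574 -0.1128]
kFL [ 0.6192 -0.0136]
kFR [ 0.6148 -0.1421]
kNR [ 0.4973 -0.1393]
kNL [ 0.501  -0.0098]
covNR [ 0.4613 -0.2065]
covFR [ 0.6538 -0.2128]
stripN [0.4888 0.0267]
stripF [0.6214 0.0228]
```

Call:
arm_command([
  {"dx": 30,"dy": -30,"dz": 0,"spin": -0.1,"gripper": 0},
  {"dx": 60,"dy": -60,"dz": 0,"spin": -0.2,"gripper": 0},
  {"dx": 90,"dy": -90,"dz": 0,"spin": -0.3,"gripper": 0},
  {"dx": 120,"dy": -120,"spin": -0.4,"gripper": 0},
  {"dx": 150,"dy": -150,"spin": -0.5,"gripper": 0},
  {"dx": 180,"dy": -180,"spin": -0.6,"gripper": 0},
  {"dx": 205,"dy": -210,"spin": -0.7,"gripper": 0},
  {"dx": 230,"dy": -240,"spin": -0.8,"gripper": 0},
  {"dx": 250,"dy": -275,"spin": -0.9,"gripper": 0},
  {"dx": 270,"dy": -310,"spin": -1.0,"gripper": 0},
  {"dx": 285,"dy": -345,"spin": -1.1,"gripper": 0},
  {"dx": 300,"dy": -380,"spin": -1.2,"gripper": 0},
  {"dx": 315,"dy": -415,"spin": -1.3,"gripper": 0},
  {"dx": 330,"dy": -450,"spin": -1.36,"gripper": 0},
  {"dx": 345,"dy": -485,"spin": -1.36,"gripper": 0},
  {"dx": 360,"dy": -520,"spin": -1.36,"gripper": 0},
  {"dx": 370,"dy": -555,"spin": -1.36,"gripper": 0},
  {"dx": 380,"dy": -590,"spin": -1.36,"gripper": 0},
  {"dx": 385,"dy": -620,"spin": -1.36,"gripper": 0},
  {"dx": 385,"dy": -620,"spin": -1.36,"gripper": 0},
])

```text
invalid input
```

Call:
arm_command([
  {"dx": 30,"dy": -30,"dz": 0,"spin": -0.1,"gripper": 0},
  {"dx": 60,"dy": -60,"dz": 0,"spin": -0.2,"gripper": 0},
  {"dx": 90,"dy": -90,"dz": 0,"spin": -0.3,"gripper": 0},
])

```text
clock: 0.35
position: [0.24, 0.5425, 0.2475]
ee_rot: [180.0, 0.1, 59.2]
wrist_force: [1.2, 0.2, -0.1]
width: 0.604
```

Call:
arm_command([
  {"dx": 30,"dy": -30,"dz": 0,"spin": -0.1,"gripper": 0},
  {"dx": 60,"dy": -60,"dz": 0,"spin": -0.2,"gripper": 0},
  {"dx": 90,"dy": -90,"dz": 0,"spin": -0.3,"gripper": 0},
  {"dx": 120,"dy": -120,"dz": 0,"spin": -0.4,"gripper": 0},
  {"dx": 150,"dy": -150,"dz": 0,"spin": -0.5,"gripper": 0},
  {"dx": 170,"dy": -185,"dz": 0,"spin": -0.6,"gripper": 0},
  {"dx": 190,"dy": -220,"dz": 0,"spin": -0.7,"gripper": 0},
  {"dx": 210,"dy": -255,"dz": 0,"spin": -0.8,"gripper": 0},
  {"dx": 225,"dy": -290,"dz": 0,"spin": -0.9,"gripper": 0},
  {"dx": 240,"dy": -325,"dz": 0,"spin": -1.0,"gripper": 0},
  {"dx": 255,"dy": -360,"dz": 0,"spin": -1.06,"gripper": 0},
  {"dx": 270,"dy": -395,"dz": 0,"spin": -1.06,"gripper": 0},
  {"dx": 280,"dy": -430,"dz": 0,"spin": -1.06,"gripper": 0},
  {"dx": 290,"dy": -465,"dz": 0,"spin": -1.06,"gripper": 0},
  {"dx": 300,"dy": -500,"dz": 0,"spin": -1.06,"gripper": 0},
  {"dx": 305,"dy": -535,"dz": 0,"spin": -1.06,"gripper": 0},
  {"dx": 310,"dy": -570,"dz": 0,"spin": -1.06,"gripper": 0},
  {"dx": 315,"dy": -605,"dz": 0,"spin": -1.06,"gripper": 0},
  {"dx": 316,"dy": -640,"dz": 0,"spin": -1.06,"gripper": 0},
  {"dx": 316,"dy": -640,"dz": 0,"spin": -1.06,"gripper": 0},
])

```text
clock: 2.02
position: [0.5547, -0.1049, 0.2486]
ee_rot: [179.7, -0.0, -2.0]
wrist_force: [-0.4, -1.6, 1.0]
width: -0.005
```

Run:
```python
from h import *
from station import monitor, camera
import cv2
i=camera_info("wrist"); a=camera("wrist"); cv2.imwrite("pics/w1.png",a)
np.save("w1.npy",i["extrinsics"]); print(i, monitor.state()["position"],monitor.state()["ee_rot"])
```

```text
{'fx': 297.28942367124824, 'fy': 297.28942367124824, 'cx': 318.14125767853426, 'cy': 197.4354003204354, 'extrinsics': array([[ 9.99439437e-01, -3.18948749e-02, -1.01748597e-02,
         5.56770259e-01],
       [-3.34772056e-02, -9.49440066e-01, -3.12158352e-01,
        -2.47447726e-02],
       [ 2.95832086e-04,  3.12323994e-01, -9.49975597e-01,
         3.74333371e-01],
       [ 0.00000000e+00,  0.00000000e+00,  0.00000000e+00,
         1.00000000e+00]])} [ 0.55490213 -0.10100433  0.24826276] [ 1.79888698e+02  1.23389149e-02 -1.82517871e+00]
```

View pics/w1.png

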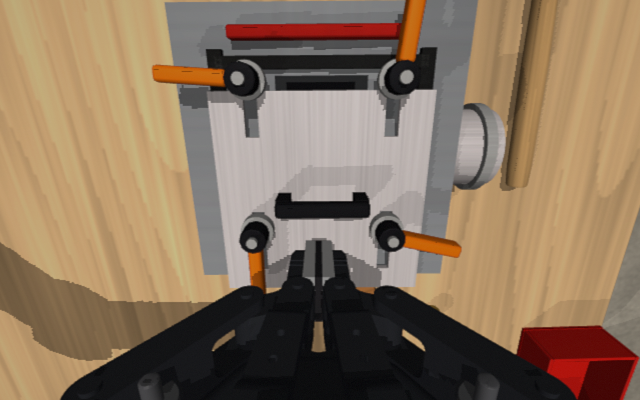

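Run:
```python
from h import *
i=camera_info("wrist"); i["extrinsics"]=np.load("w1.npy")
for z in (.145,.15,.155,.16):
    P={n:ray("w",u,v,z,i) for n,u,v in [("NL",238,79),("FL",405,77),("NR",252,243),("FR",393,242)]}
    print(z,np.linalg.norm(P["NL"]-P["FL"]),np.linalg.norm(P["NR"]-P["FR"]),np.linalg.norm(P["NL"]-P["NR"]),sum(P.values())/4, {k:v.round(4) for k,v in P.items()})
for n,u,v,z in [("barL",277,209,.145),("barR",369,210,.145),("stripL",228,33,.114),("stripR",400,31,.114),("cFLcov",436,92,.113),("boxFL",476,0,.1),("boxNL",166,2,.1),("boxNR",204,273,.1),("boxFR",440,272,.1)]: print(n,ray("w",u,v,z,i).round(4))
```

```text
0.145 0.11979167088652275 0.12050297512417567 0.13052330047891755 [ 0.55816817 -0.07539868] {'NL': array([ 0.4998, -0.0087]), 'FL': array([ 0.6196, -0.0114]), 'NR': array([ 0.4964, -0.1392]), 'FR': array([ 0.6169, -0.1423])}
0.15 0.1171799343102882 0.11787573046394342 0.12767758945920418 [ 0.55813769 -0.07429431] {'NL': array([ 0.501 , -0.0091]), 'FL': array([ 0.6182, -0.0117]), 'NR': array([ 0.4977, -0.1367]), 'FR': array([ 0.6156, -0.1397])}
0.155 0.11456819773405347 0.1152484858037113 0.12483187843949078 [ 0.55810722 -0.07318994] {'NL': array([ 0.5023, -0.0094]), 'FL': array([ 0.6168, -0.012 ]), 'NR': array([ 0.499 , -0.1342]), 'FR': array([ 0.6143, -0.1372])}
0.16 0.11195646115781872 0.11262124114347917 0.1219861674197774 [ 0.55807674 -0.07208556] {'NL': array([ 0.5035, -0.0098]), 'FL': array([ 0.6155, -0.0123]), 'NR': array([ 0.5004, -0.1317]), 'FR': array([ 0.6129, -0.1346])}
barL [ 0.5202 -0.109 ]
barR [ 0.5958 -0.1124]
stripL [0.4882 0.027 ]
stripR [0.6222 0.0239]
cFLcov [ 0.6547 -0.022 ]
boxFL [0.6852 0.0465]
boxNL [0.4379 0.0534]
boxNR [ 0.4301 -0.1951]
boxFR [ 0.68   -0.2023]
```

Call:
arm_command([
  {"dx": 1,"dy": -25,"dz": 0,"spin": 0,"gripper": 0},
  {"dx": 1,"dy": -50,"dz": -15,"spin": 0,"gripper": 0},
  {"dx": 1,"dy": -50,"dz": -40,"spin": 0,"gripper": 0},
  {"dx": 1,"dy": -50,"dz": -65,"spin": 0,"gripper": 0},
  {"dx": 1,"dy": -50,"dz": -90,"spin": 0,"gripper": 0},
  {"dx": 1,"dy": -50,"dz": -105,"spin": 0,"gripper": 0},
  {"dx": 1,"dy": -50,"dz": -111,"spin": 0,"gripper": 0},
  {"dx": 1,"dy": -50,"dz": -111,"spin": 0,"gripper": 0},
  {"dx": 1,"dy": -50,"dz": -111,"spin": 0,"gripper": 0},
])

```text
clock: 2.82
position: [0.557, -0.1456, 0.1376]
ee_rot: [-180.0, -0.0, -1.3]
wrist_force: [-0.6, -0.2, 0.5]
width: -0.003
```

Run:
```python
from h import *
from station import monitor, camera
import cv2
a=camera("wrist"); cv2.imwrite("pics/w2.png",a)
s=monitor.state();print(s["position"],s["ee_rot"],s["wrist_force"])
```

```text
[ 0.55743465 -0.1458823   0.13824835] [ 1.79997585e+02 -8.96038137e-02 -1.33922057e+00] [-0.66024286  0.04676073  0.44550087]
```

View pics/w2.png

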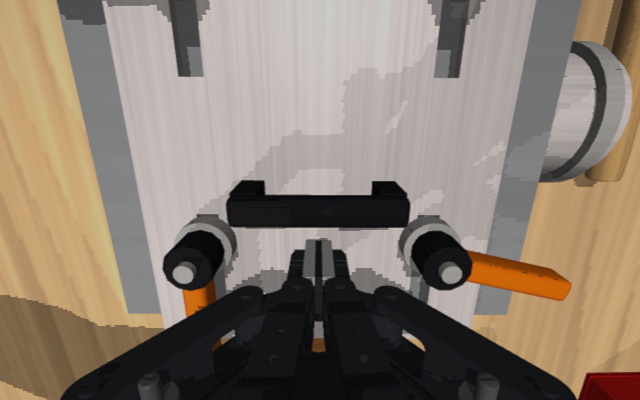

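Call:
arm_command([
  {"dx": 0,"dy": 6,"dz": -1,"spin": 0,"gripper": 0},
  {"dx": 0,"dy": 12,"dz": -1,"spin": 0,"gripper": 0},
  {"dx": 0,"dy": 16,"dz": -1,"spin": 0,"gripper": 0},
  {"dx": 0,"dy": 20,"dz": -1,"spin": 0,"gripper": 0},
  {"dx": 0,"dy": 24,"dz": -1,"spin": 0,"gripper": 0},
  {"dx": 0,"dy": 28,"dz": -1,"spin": 0,"gripper": 0},
  {"dx": 0,"dy": 32,"dz": -1,"spin": 0,"gripper": 0},
  {"dx": 0,"dy": 36,"dz": -1,"spin": 0,"gripper": 0},
  {"dx": 0,"dy": 40,"dz": -1,"spin": 0,"gripper": 0},
  {"dx": 0,"dy": 43,"dz": -1,"spin": 0,"gripper": 0},
  {"dx": 0,"dy": 46,"dz": -1,"spin": 0,"gripper": 0},
])

```text
clock: 3.78
position: [0.5567, -0.0999, 0.1362]
ee_rot: [180.0, 0.0, -1.4]
wrist_force: [1.7, -3.0, 0.2]
width: -0.004
```

Call:
arm_command([
  {"dx": 0,"dy": 1,"dz": 0,"spin": 0,"gripper": 0},
  {"dx": 0,"dy": 2,"dz": 0,"spin": 0,"gripper": 0},
  {"dx": 0,"dy": 3,"dz": 0,"spin": 0,"gripper": 0},
  {"dx": 0,"dy": 4,"dz": 0,"spin": 0,"gripper": 0},
])

```text
clock: 4.12
position: [0.5566, -0.0963, 0.1362]
ee_rot: [180.0, 0.0, -1.4]
wrist_force: [1.8, -3.1, 0.0]
width: 0.003
```

Call:
arm_command([
  {"dx": 0,"dy": 1,"dz": 0,"spin": 0,"gripper": 0},
  {"dx": 0,"dy": 2,"dz": 0,"spin": 0,"gripper": 0},
  {"dx": 0,"dy": 2,"dz": 0,"spin": 0,"gripper": 0},
])

```text
clock: 4.37
position: [0.5567, -0.0939, 0.1363]
ee_rot: [-180.0, 0.0, -1.4]
wrist_force: [1.6, -1.7, -0.3]
width: -0.001
```

Call:
arm_command([
  {"dx": 0,"dy": 1,"dz": 0,"spin": 0,"gripper": 0},
  {"dx": 0,"dy": 1,"dz": 0,"spin": 0,"gripper": 0},
])

```text
clock: 4.53
position: [0.5566, -0.0933, 0.1363]
ee_rot: [180.0, 0.0, -1.4]
wrist_force: [2.7, -3.8, 0.2]
width: 0.001
```

Call:
arm_command([
  {"dx": 0,"dy": 1,"dz": 0,"spin": 0,"gripper": 0},
  {"dx": 0,"dy": 1,"dz": 0,"spin": 0,"gripper": 0},
])

```text
clock: 4.7
position: [0.5566, -0.0932, 0.1363]
ee_rot: [179.9, -0.0, -1.4]
wrist_force: [1.9, -4.7, -1.1]
width: 0.003
```

Call:
arm_command([
  {"dx": 0,"dy": 1,"dz": 0,"spin": 0,"gripper": 0},
  {"dx": 0,"dy": 2,"dz": 0,"spin": 0,"gripper": 0},
  {"dx": 0,"dy": 2,"dz": 0,"spin": 0,"gripper": 0},
])

```text
clock: 4.95
position: [0.5567, -0.0931, 0.1364]
ee_rot: [179.8, -0.1, -1.5]
wrist_force: [2.2, -8.4, -1.6]
width: 0.001
```

Call:
arm_command([
  {"dx": 0,"dy": 1,"dz": 0,"spin": 0,"gripper": 0},
  {"dx": 0,"dy": 2,"dz": 0,"spin": 0,"gripper": 0},
  {"dx": 0,"dy": 2,"dz": 0,"spin": 0,"gripper": 0},
])

```text
clock: 5.2
position: [0.5567, -0.0929, 0.1364]
ee_rot: [179.7, -0.1, -1.6]
wrist_force: [2.3, -12.7, -2.6]
width: -0.005
```

Call:
arm_command([
  {"dx": 0,"dy": -8,"dz": 0,"spin": 0,"gripper": 0},
  {"dx": 0,"dy": -16,"dz": 10,"spin": 0,"gripper": 0},
  {"dx": 0,"dy": -16,"dz": 35,"spin": 0,"gripper": 0},
  {"dx": -5,"dy": -10,"dz": 56,"spin": 0,"gripper": 0},
  {"dx": -25,"dy": 10,"dz": 56,"spin": 0,"gripper": 0},
  {"dx": -50,"dy": 25,"dz": 56,"spin": 0,"gripper": 0},
  {"dx": -75,"dy": 40,"dz": 56,"spin": 0,"gripper": 0},
  {"dx": -100,"dy": 50,"dz": 56,"spin": 0,"gripper": 0},
  {"dx": -107,"dy": 50,"dz": 56,"spin": 0,"gripper": 0},
  {"dx": -107,"dy": 50,"dz": 56,"spin": 0,"gripper": 0},
])

```text
clock: 6.03
position: [0.4477, -0.0371, 0.1927]
ee_rot: [-179.9, 0.1, -1.3]
wrist_force: [-0.0, -0.1, -0.9]
width: 0.003
```

```bash
cat > look.py <<'E'
import sys
from h import *
from station import monitor, camera
import cv2
n,tag=sys.argv[1:3]
if n=="top":
    a=camera("top")[168:262,298:384]; a=cv2.resize(a,None,fx=6.3,fy=6.3,interpolation=cv2.INTER_CUBIC)
else:
    np.save(f"pics/{tag}.npy",camera_info(n)["extrinsics"]); a=camera(n)
cv2.imwrite(f"pics/{tag}.png",a)
s=monitor.state();print(s["clock"],s["position"].round(4),s["ee_rot"].round(2),s["wrist_force"].round(1))
E
python3 look.py wrist w3
```

```text
6.0833 [ 0.4496 -0.0377  0.193 ] [-1.7992e+02 -4.0000e-02 -1.3300e+00] [-0.1  0.1 -0.2]
```

View pics/w3.png

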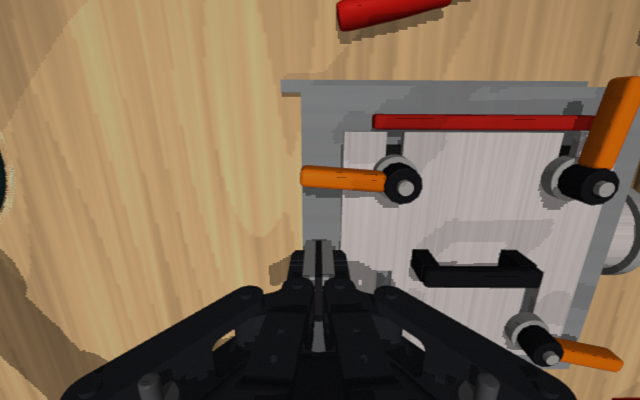

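```bash
cat > lev.py <<'E'
import numpy as np
C=np.array([.5583,-.0754]); Y=-.0245
ST=dict(NL=(-60,65,180),FL=(60,65,90),NR=(-60,-65,-90),FR=(60,-65,0))
def pose(l,th,gap=0,r=.050,hw=.011):
    x,y,a=ST[l]; R=np.array([[np.cos(Y),-np.sin(Y)],[np.sin(Y),np.cos(Y)]])
    s=C+R@np.array([x,y])/1000; al=np.radians(a)+Y-th
    p=s+r*np.array([np.cos(al),np.sin(al)])-(.006+hw+gap)*np.array([np.sin(al),-np.cos(al)])
    return p, al   # psi = al mod pi
def seq(l,t0,t1,n,start,psi0,gap0=None):
    """rows relative to commanded start (x,y), psi0 deg"""
    out=[]
    for t in np.linspace(t0,t1,n):
        p,al=pose(l,t); d=(al-np.radians(psi0)+np.pi/2)%np.pi-np.pi/2
        out.append(((p-start)*1000).round(0).tolist()+[round(d,2)])
    return out
E
python3 - <<'E'
from lev import *
for r in seq("NL",-.2,.83,12,np.array([.449,-.038]),-1.4): print(r)
E
```

```text
[5.0, 4.0, np.float64(0.2)]
[2.0, 8.0, np.float64(0.11)]
[1.0, 13.0, np.float64(0.01)]
[-1.0, 17.0, np.float64(-0.08)]
[-1.0, 22.0, np.float64(-0.17)]
[-2.0, 27.0, np.float64(-0.27)]
[-2.0, 32.0, np.float64(-0.36)]
[-1.0, 37.0, np.float64(-0.46)]
[-0.0, 42.0, np.float64(-0.55)]
[1.0, 47.0, np.float64(-0.64)]
[3.0, 51.0, np.float64(-0.74)]
[5.0, 56.0, np.float64(-0.83)]
```

Call:
arm_command([
  {"dx": 0,"dy": 0,"dz": -25,"spin": 0,"gripper": 0},
  {"dx": 0,"dy": 0,"dz": -45,"spin": 0,"gripper": 0},
  {"dx": 0,"dy": 0,"dz": -57,"spin": 0,"gripper": 0},
  {"dx": 0,"dy": 6,"dz": -57,"spin": 0,"gripper": 0},
  {"dx": 0,"dy": 13,"dz": -57,"spin": 0,"gripper": 0},
  {"dx": -1,"dy": 17,"dz": -57,"spin": -0.08,"gripper": 0},
  {"dx": -1,"dy": 22,"dz": -57,"spin": -0.17,"gripper": 0},
  {"dx": -2,"dy": 27,"dz": -57,"spin": -0.27,"gripper": 0},
  {"dx": -2,"dy": 32,"dz": -57,"spin": -0.36,"gripper": 0},
  {"dx": -1,"dy": 37,"dz": -57,"spin": -0.46,"gripper": 0},
  {"dx": 0,"dy": 42,"dz": -57,"spin": -0.55,"gripper": 0},
  {"dx": 1,"dy": 47,"dz": -57,"spin": -0.64,"gripper": 0},
  {"dx": 3,"dy": 51,"dz": -57,"spin": -0.74,"gripper": 0},
  {"dx": 5,"dy": 56,"dz": -57,"spin": -0.83,"gripper": 0},
  {"dx": 5,"dy": 56,"dz": -57,"spin": -0.83,"gripper": 0},
])

```text
clock: 7.33
position: [0.455, 0.0181, 0.1357]
ee_rot: [179.9, -0.0, -49.0]
wrist_force: [-2.0, -2.6, -2.7]
width: -0.002
```

```bash
python3 look.py wrist w4
```

```text
7.3833 [0.4549 0.018  0.1357] [ 1.7997e+02 -3.0000e-02 -4.8800e+01] [-1.1 -2.  -2.7]
```

View pics/w4.png

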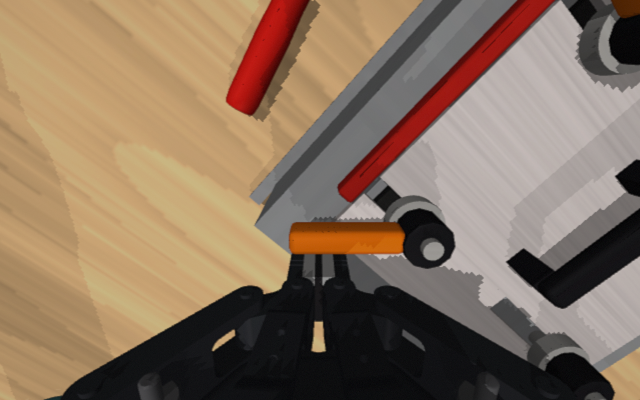

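Run:
```python
from lev import *
s=np.array([.4548,.018])
print((pose("FR",0,.012)[0]-s)*1000)
for r in seq("FR",0,.81,9,s,-49): print(r)
```

```text
[ 212.58507614 -132.08392644]
[212.0, -144.0, np.float64(0.83)]
[214.0, -149.0, np.float64(0.73)]
[214.0, -155.0, np.float64(0.63)]
[215.0, -160.0, np.float64(0.53)]
[214.0, -165.0, np.float64(0.43)]
[214.0, -170.0, np.float64(0.32)]
[212.0, -176.0, np.float64(0.22)]
[210.0, -181.0, np.float64(0.12)]
[208.0, -185.0, np.float64(0.02)]
```

Call:
arm_command([
  {"dx": -4,"dy": -3,"dz": 0,"spin": 0,"gripper": 0},
  {"dx": -8,"dy": -7,"dz": 5,"spin": 0,"gripper": 0},
  {"dx": -8,"dy": -7,"dz": 30,"spin": 0.08,"gripper": 0},
  {"dx": -4,"dy": -9,"dz": 57,"spin": 0.18,"gripper": 0},
  {"dx": 20,"dy": -25,"dz": 57,"spin": 0.29,"gripper": 0},
  {"dx": 50,"dy": -42,"dz": 57,"spin": 0.4,"gripper": 0},
  {"dx": 80,"dy": -58,"dz": 57,"spin": 0.51,"gripper": 0},
  {"dx": 110,"dy": -75,"dz": 57,"spin": 0.62,"gripper": 0},
  {"dx": 140,"dy": -92,"dz": 57,"spin": 0.73,"gripper": 0},
  {"dx": 170,"dy": -108,"dz": 57,"spin": 0.83,"gripper": 0},
  {"dx": 195,"dy": -122,"dz": 57,"spin": 0.83,"gripper": 0},
  {"dx": 212,"dy": -132,"dz": 57,"spin": 0.83,"gripper": 0},
  {"dx": 212,"dy": -132,"dz": 40,"spin": 0.83,"gripper": 0},
  {"dx": 212,"dy": -132,"dz": 15,"spin": 0.83,"gripper": 0},
  {"dx": 212,"dy": -132,"dz": 0,"spin": 0.83,"gripper": 0},
  {"dx": 212,"dy": -132,"dz": 0,"spin": 0.83,"gripper": 0},
])

```text
clock: 8.72
position: [0.6644, -0.1137, 0.1322]
ee_rot: [-179.9, 0.3, -1.4]
wrist_force: [-1.5, 1.1, -0.3]
width: 0.001
```

```bash
python3 look.py wrist w5
```

```text
8.7667 [ 0.6655 -0.1139  0.1342] [-1.7997e+02  1.7000e-01 -1.3600e+00] [-0.3  0.9 -0.3]
```

View pics/w5.png

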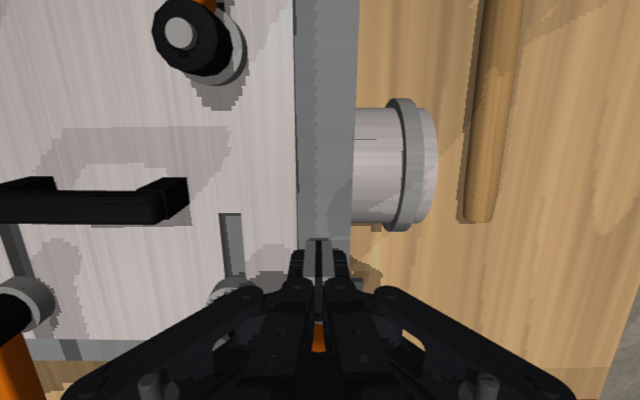

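Call:
arm_command([
  {"dx": 0,"dy": -6,"dz": 1,"spin": 0,"gripper": 0},
  {"dx": 0,"dy": -12,"dz": 1,"spin": 0,"gripper": 0},
  {"dx": 2,"dy": -17,"dz": 1,"spin": -0.1,"gripper": 0},
  {"dx": 2,"dy": -23,"dz": 1,"spin": -0.2,"gripper": 0},
  {"dx": 3,"dy": -28,"dz": 1,"spin": -0.3,"gripper": 0},
  {"dx": 2,"dy": -33,"dz": 1,"spin": -0.4,"gripper": 0},
  {"dx": 2,"dy": -38,"dz": 1,"spin": -0.51,"gripper": 0},
  {"dx": 0,"dy": -44,"dz": 1,"spin": -0.61,"gripper": 0},
  {"dx": -2,"dy": -49,"dz": 1,"spin": -0.71,"gripper": 0},
  {"dx": -4,"dy": -53,"dz": 1,"spin": -0.81,"gripper": 0},
  {"dx": -4,"dy": -53,"dz": 1,"spin": -0.81,"gripper": 0},
])

```text
clock: 9.68
position: [0.6639, -0.167, 0.1374]
ee_rot: [-179.8, -0.1, -47.9]
wrist_force: [2.7, 2.5, -3.2]
width: -0.003
```

```bash
python3 look.py wrist w6
python3 - <<'E'
from lev import *
s=np.array([.6627,-.167])
print((pose("FL",0,.014)[0]-s)*1000)
for r in seq("FL",0,.81,9,s,-47.8): print(r)
E
```

```text
9.7333 [ 0.6638 -0.1669  0.1374] [-1.7988e+02 -1.1000e-01 -4.7650e+01] [ 3.3  1.4 -2.3]
[-72.59148505 205.85505843]
[-59.0, 206.0, np.float64(-0.76)]
[-53.0, 207.0, np.float64(-0.86)]
[-48.0, 208.0, np.float64(-0.96)]
[-43.0, 208.0, np.float64(-1.06)]
[-37.0, 208.0, np.float64(-1.17)]
[-32.0, 207.0, np.float64(-1.27)]
[-27.0, 205.0, np.float64(-1.37)]
[-22.0, 204.0, np.float64(-1.47)]
[-17.0, 201.0, np.float64(1.57)]
```

View pics/w6.png

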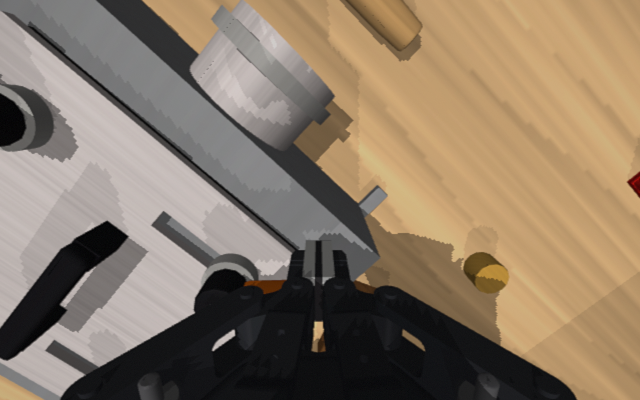

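Call:
arm_command([
  {"dx": 4,"dy": 3,"dz": 0,"spin": 0,"gripper": 0},
  {"dx": 8,"dy": 7,"dz": 5,"spin": 0,"gripper": 0},
  {"dx": 8,"dy": 9,"dz": 30,"spin": 0,"gripper": 0},
  {"dx": 5,"dy": 25,"dz": 57,"spin": -0.1,"gripper": 0},
  {"dx": -10,"dy": 55,"dz": 57,"spin": -0.2,"gripper": 0},
  {"dx": -25,"dy": 85,"dz": 57,"spin": -0.31,"gripper": 0},
  {"dx": -40,"dy": 115,"dz": 57,"spin": -0.42,"gripper": 0},
  {"dx": -55,"dy": 145,"dz": 57,"spin": -0.53,"gripper": 0},
  {"dx": -70,"dy": 175,"dz": 57,"spin": -0.64,"gripper": 0},
  {"dx": -73,"dy": 197,"dz": 57,"spin": -0.76,"gripper": 0},
  {"dx": -73,"dy": 206,"dz": 57,"spin": -0.76,"gripper": 0},
  {"dx": -73,"dy": 206,"dz": 40,"spin": -0.76,"gripper": 0},
  {"dx": -73,"dy": 206,"dz": 18,"spin": -0.76,"gripper": 0},
  {"dx": -73,"dy": 206,"dz": 5,"spin": -0.76,"gripper": 0},
  {"dx": -73,"dy": 206,"dz": 0,"spin": -0.76,"gripper": 0},
  {"dx": -73,"dy": 206,"dz": 0,"spin": -0.76,"gripper": 0},
])

```text
clock: 11.07
position: [0.5894, 0.0378, 0.1356]
ee_rot: [179.9, -0.1, -91.3]
wrist_force: [0.2, 0.5, 1.0]
width: -0.001
```

```bash
python3 look.py wrist w7; python3 -c "
from station import monitor; print(monitor.state()['joint_pos'].round(0))"
```

```text
11.1167 [0.59   0.0377 0.1365] [ 1.7999e+02 -4.0000e-02 -9.1340e+01] [0.5 0.8 0.9]
[-45.  39.  54. 108. -39.  54. -65.]
```

View pics/w7.png

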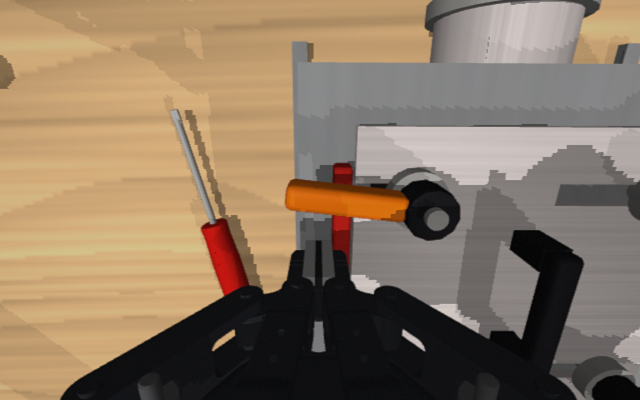

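Call:
arm_command([
  {"dx": 7,"dy": 0,"dz": 0,"spin": 0,"gripper": 0},
  {"dx": 14,"dy": 0,"dz": 0,"spin": 0,"gripper": 0},
  {"dx": 20,"dy": 1,"dz": 0,"spin": -0.1,"gripper": 0},
  {"dx": 25,"dy": 2,"dz": 0,"spin": -0.2,"gripper": 0},
  {"dx": 30,"dy": 2,"dz": 0,"spin": -0.3,"gripper": 0},
  {"dx": 36,"dy": 2,"dz": 0,"spin": -0.41,"gripper": 0},
  {"dx": 41,"dy": 1,"dz": 0,"spin": -0.51,"gripper": 0},
  {"dx": 46,"dy": -1,"dz": 0,"spin": -0.61,"gripper": 0},
  {"dx": 51,"dy": -2,"dz": 0,"spin": -0.71,"gripper": 0},
  {"dx": 56,"dy": -5,"dz": 0,"spin": -0.81,"gripper": 0},
  {"dx": 56,"dy": -5,"dz": 0,"spin": -0.81,"gripper": 0},
])

```text
clock: 12.03
position: [0.6459, 0.0343, 0.1358]
ee_rot: [179.9, -0.1, -137.8]
wrist_force: [-2.4, 1.3, -1.8]
width: 0.001
```

```bash
python3 look.py wrist w8;  python3 -c "
from station import monitor; print(monitor.state()['joint_pos'].round(0))"
python3 - <<'E'
from lev import *
s=np.array([.645,.033])
print((pose("NR",0,.014)[0]-s)*1000)
for r in seq("NR",0,.81,9,s,-138): print(r)
E
```

```text
12.0833 [0.6458 0.0343 0.1359] [ 1.7996e+02 -5.0000e-02 -1.3757e+02] [-1.8  0.9 -2. ]
[ -46.   49.   62.  100.  -49.   63. -105.]
[-118.50851495 -222.65505843]
[-133.0, -222.0, np.float64(0.81)]
[-138.0, -224.0, np.float64(0.71)]
[-143.0, -224.0, np.float64(0.61)]
[-148.0, -225.0, np.float64(0.51)]
[-154.0, -224.0, np.float64(0.41)]
[-159.0, -224.0, np.float64(0.31)]
[-164.0, -222.0, np.float64(0.21)]
[-169.0, -220.0, np.float64(0.1)]
[-174.0, -218.0, np.float64(0.0)]
```

View pics/w8.png

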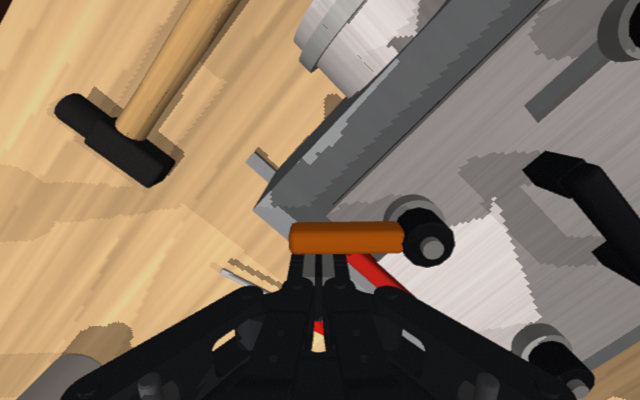

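Call:
arm_command([
  {"dx": -4,"dy": 4,"dz": 0,"spin": 0,"gripper": 0},
  {"dx": -7,"dy": 7,"dz": 5,"spin": 0,"gripper": 0},
  {"dx": -7,"dy": 7,"dz": 30,"spin": 0.05,"gripper": 0},
  {"dx": -10,"dy": -5,"dz": 57,"spin": 0.15,"gripper": 0},
  {"dx": -25,"dy": -35,"dz": 57,"spin": 0.26,"gripper": 0},
  {"dx": -40,"dy": -65,"dz": 57,"spin": 0.37,"gripper": 0},
  {"dx": -55,"dy": -95,"dz": 57,"spin": 0.48,"gripper": 0},
  {"dx": -70,"dy": -125,"dz": 57,"spin": 0.59,"gripper": 0},
  {"dx": -85,"dy": -155,"dz": 57,"spin": 0.7,"gripper": 0},
  {"dx": -100,"dy": -185,"dz": 57,"spin": 0.81,"gripper": 0},
  {"dx": -116,"dy": -212,"dz": 57,"spin": 0.81,"gripper": 0},
  {"dx": -118,"dy": -222,"dz": 57,"spin": 0.81,"gripper": 0},
  {"dx": -118,"dy": -222,"dz": 40,"spin": 0.81,"gripper": 0},
  {"dx": -118,"dy": -222,"dz": 18,"spin": 0.81,"gripper": 0},
  {"dx": -118,"dy": -222,"dz": 5,"spin": 0.81,"gripper": 0},
  {"dx": -118,"dy": -222,"dz": 0,"spin": 0.81,"gripper": 0},
  {"dx": -118,"dy": -222,"dz": 0,"spin": 0.81,"gripper": 0},
])

```text
clock: 13.5
position: [0.5274, -0.1877, 0.1356]
ee_rot: [179.9, 0.0, -91.3]
wrist_force: [0.9, -0.6, 0.4]
width: 0.002
```

```bash
python3 look.py wrist w9;  python3 -c "
from station import monitor; print(monitor.state()['joint_pos'].round(0))"
```

```text
13.55 [ 0.5278 -0.1881  0.1365] [ 1.7999e+02 -2.0000e-02 -9.1290e+01] [ 0.8 -0.   0.5]
[-24.  36.  53. 112. -37.  51. -42.]
```

View pics/w9.png

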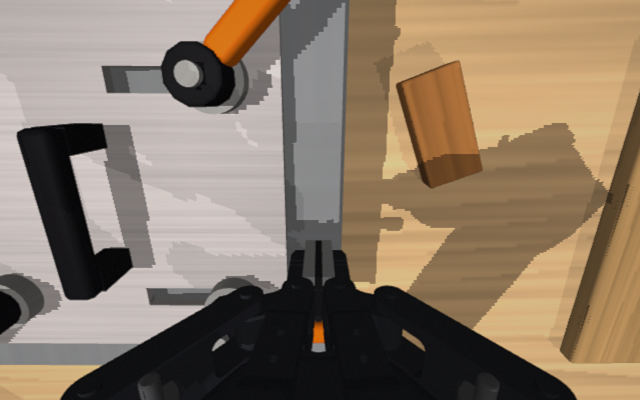

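Push NR to half (rows relative to the −118, −222 start).

Call:
arm_command([
  {"dx": -7,"dy": 0,"dz": 0,"spin": 0,"gripper": 0},
  {"dx": -15,"dy": 0,"dz": 0,"spin": 0,"gripper": 0},
  {"dx": -20,"dy": -2,"dz": 0,"spin": -0.1,"gripper": 0},
  {"dx": -25,"dy": -2,"dz": 0,"spin": -0.2,"gripper": 0},
  {"dx": -30,"dy": -3,"dz": 0,"spin": -0.3,"gripper": 0},
  {"dx": -36,"dy": -2,"dz": 0,"spin": -0.4,"gripper": 0},
  {"dx": -41,"dy": -2,"dz": 0,"spin": -0.5,"gripper": 0},
  {"dx": -46,"dy": 0,"dz": 0,"spin": -0.6,"gripper": 0},
  {"dx": -51,"dy": 2,"dz": 0,"spin": -0.71,"gripper": 0},
  {"dx": -56,"dy": 4,"dz": 0,"spin": -0.81,"gripper": 0},
  {"dx": -56,"dy": 4,"dz": 0,"spin": -0.81,"gripper": 0},
])

```text
clock: 14.47
position: [0.4715, -0.1844, 0.1369]
ee_rot: [-179.9, 0.0, -137.9]
wrist_force: [0.9, -1.2, 0.1]
width: -0.007
```

```bash
python3 look.py wrist w10; python3 look.py top t10;  python3 -c "
from station import monitor; print(monitor.state()['joint_pos'].round(0))"
```

```text
14.5167 [ 0.4716 -0.1844  0.1369] [-1.7993e+02  1.0000e-02 -1.3763e+02] [ 0.5 -0.3 -0.1]
14.5667 [ 0.4716 -0.1844  0.1369] [-1.7996e+02  1.0000e-02 -1.3758e+02] [ 0.3 -1.4  1.7]
[-32.  38.  67. 120. -45.  53. -77.]
```

View pics/w10.png

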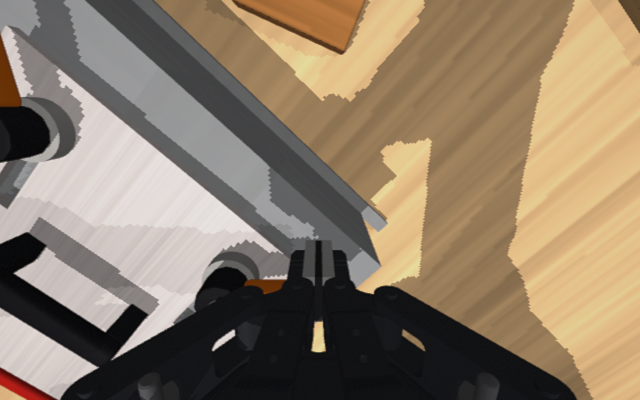

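View pics/t10.png

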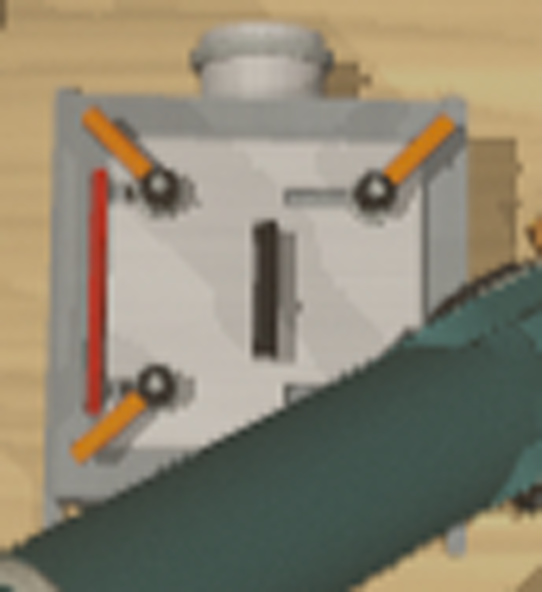

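Call:
arm_command([
  {"dx": 4,"dy": -4,"dz": 0,"spin": 0,"gripper": 0},
  {"dx": 8,"dy": -8,"dz": 4,"spin": 0,"gripper": 0},
  {"dx": 10,"dy": -10,"dz": 25,"spin": 0,"gripper": 0},
  {"dx": 10,"dy": -30,"dz": 57,"spin": 0.1,"gripper": 0},
  {"dx": 10,"dy": -30,"dz": 57,"spin": 0.2,"gripper": 0},
  {"dx": 10,"dy": -30,"dz": 57,"spin": 0.2,"gripper": 0},
])

```text
clock: 15.07
position: [0.4825, -0.216, 0.1952]
ee_rot: [-179.8, 0.1, -126.2]
wrist_force: [-0.0, 0.8, 0.5]
width: 0.004
```

```bash
python3 look.py wrist w11
python3 - <<'E'
from lev import *
s=np.array([.481,-.215])
print((pose("NL",.79,.012)[0]-s)*1000)
for r in seq("NL",.79,1.57,9,s,-126.4): print(r)
E
```

```text
15.1167 [ 0.4819 -0.2146  0.1939] [-1.7998e+02  1.1000e-01 -1.2639e+02] [-0.   0.4  0.5]
[-36.49535587 222.51874152]
[-28.0, 231.0, np.float64(1.39)]
[-25.0, 235.0, np.float64(1.29)]
[-22.0, 239.0, np.float64(1.2)]
[-19.0, 243.0, np.float64(1.1)]
[-15.0, 247.0, np.float64(1.0)]
[-11.0, 250.0, np.float64(0.9)]
[-6.0, 252.0, np.float64(0.81)]
[-2.0, 255.0, np.float64(0.71)]
[3.0, 256.0, np.float64(0.61)]
```

View pics/w11.png

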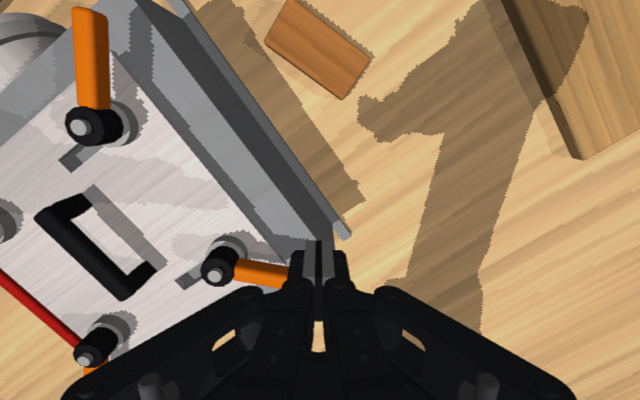

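Call:
arm_command([
  {"dx": -5,"dy": 25,"dz": 0,"spin": 0.11,"gripper": 0},
  {"dx": -10,"dy": 50,"dz": 0,"spin": 0.22,"gripper": 0},
  {"dx": -15,"dy": 75,"dz": 0,"spin": 0.33,"gripper": 0},
  {"dx": -20,"dy": 100,"dz": 0,"spin": 0.44,"gripper": 0},
  {"dx": -25,"dy": 120,"dz": 0,"spin": 0.55,"gripper": 0},
  {"dx": -28,"dy": 140,"dz": 0,"spin": 0.66,"gripper": 0},
  {"dx": -30,"dy": 160,"dz": 0,"spin": 0.77,"gripper": 0},
  {"dx": -32,"dy": 180,"dz": 0,"spin": 0.88,"gripper": 0},
  {"dx": -34,"dy": 195,"dz": 0,"spin": 0.99,"gripper": 0},
  {"dx": -36,"dy": 207,"dz": 0,"spin": 1.1,"gripper": 0},
  {"dx": -36,"dy": 216,"dz": 0,"spin": 1.21,"gripper": 0},
  {"dx": -36,"dy": 222,"dz": 0,"spin": 1.32,"gripper": 0},
  {"dx": -36,"dy": 222,"dz": -10,"spin": 1.39,"gripper": 0},
  {"dx": -36,"dy": 222,"dz": -30,"spin": 1.39,"gripper": 0},
  {"dx": -36,"dy": 222,"dz": -48,"spin": 1.39,"gripper": 0},
  {"dx": -36,"dy": 222,"dz": -58,"spin": 1.39,"gripper": 0},
  {"dx": -36,"dy": 222,"dz": -58,"spin": 1.39,"gripper": 0},
  {"dx": -36,"dy": 222,"dz": -58,"spin": 1.39,"gripper": 0},
])

```text
clock: 16.62
position: [0.4448, 0.0077, 0.1346]
ee_rot: [179.8, 0.1, -46.7]
wrist_force: [-0.1, -0.4, 0.2]
width: -0.001
```

```bash
python3 look.py wrist w12; python3 -c "
from station import monitor; print(monitor.state()['joint_pos'].round(0))"
```

```text
16.6667 [0.4454 0.0077 0.1352] [ 1.7993e+02  3.0000e-02 -4.6710e+01] [ 0.  -0.2  0.4]
[-47.  23.  51. 127. -27.  41. -25.]
```

View pics/w12.png

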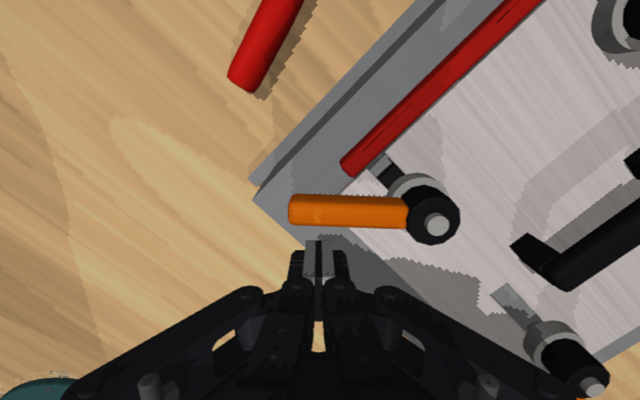

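Call:
arm_command([
  {"dx": 4,"dy": 5,"dz": 0,"spin": 0,"gripper": 0},
  {"dx": 8,"dy": 9,"dz": 0,"spin": 0,"gripper": 0},
  {"dx": 11,"dy": 13,"dz": 0,"spin": -0.1,"gripper": 0},
  {"dx": 14,"dy": 17,"dz": 0,"spin": -0.19,"gripper": 0},
  {"dx": 17,"dy": 21,"dz": 0,"spin": -0.29,"gripper": 0},
  {"dx": 21,"dy": 25,"dz": 0,"spin": -0.39,"gripper": 0},
  {"dx": 25,"dy": 28,"dz": 0,"spin": -0.49,"gripper": 0},
  {"dx": 30,"dy": 30,"dz": 0,"spin": -0.58,"gripper": 0},
  {"dx": 34,"dy": 33,"dz": 0,"spin": -0.68,"gripper": 0},
  {"dx": 38,"dy": 34,"dz": 0,"spin": -0.78,"gripper": 0},
  {"dx": 41,"dy": 34,"dz": 0,"spin": -0.78,"gripper": 0},
  {"dx": 43,"dy": 34,"dz": 0,"spin": -0.78,"gripper": 0},
  {"dx": 43,"dy": 34,"dz": 0,"spin": -0.78,"gripper": 0},
])

```text
clock: 17.75
position: [0.4856, 0.0429, 0.1342]
ee_rot: [179.5, 0.0, -91.3]
wrist_force: [-7.4, 0.4, -1.7]
width: 0.002
```

Call:
arm_command([
  {"dx": 1,"dy": 0,"dz": 0,"spin": 0,"gripper": 0},
  {"dx": 3,"dy": 0,"dz": 0,"spin": 0,"gripper": 0},
  {"dx": 3,"dy": 0,"dz": 0,"spin": 0,"gripper": 0},
])

```text
clock: 18.0
position: [0.4862, 0.043, 0.1339]
ee_rot: [179.3, 0.1, -91.3]
wrist_force: [-14.2, 0.2, 3.2]
width: -0.001
```

```bash
python3 look.py wrist w13
python3 - <<'E'
from lev import *
s=np.array([.491,.042])
print((pose("FR",.79,.012)[0]-s)*1000)
for r in seq("FR",.79,1.57,9,s,-91.4): print(r)
E
```

```text
18.05 [0.4862 0.043  0.1339] [ 1.7926e+02  1.3000e-01 -9.1270e+01] [-13.2   1.1   3.7]
[ 181.09535587 -200.31874152]
[172.0, -209.0, np.float64(0.78)]
[170.0, -213.0, np.float64(0.68)]
[167.0, -217.0, np.float64(0.59)]
[163.0, -221.0, np.float64(0.49)]
[159.0, -224.0, np.float64(0.39)]
[155.0, -228.0, np.float64(0.29)]
[151.0, -230.0, np.float64(0.2)]
[146.0, -232.0, np.float64(0.1)]
[141.0, -234.0, np.float64(0.0)]
```

View pics/w13.png

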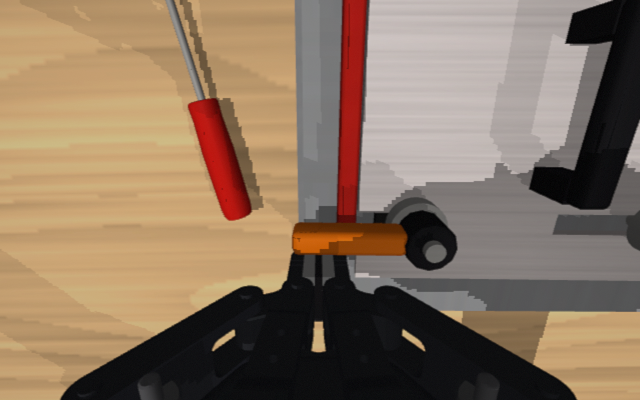

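Call:
arm_command([
  {"dx": -8,"dy": 0,"dz": 0,"spin": 0,"gripper": 0},
  {"dx": -16,"dy": 0,"dz": 4,"spin": 0,"gripper": 0},
  {"dx": -18,"dy": 0,"dz": 30,"spin": 0,"gripper": 0},
  {"dx": -10,"dy": -10,"dz": 58,"spin": 0.05,"gripper": 0},
  {"dx": 14,"dy": -30,"dz": 58,"spin": 0.15,"gripper": 0},
  {"dx": 38,"dy": -54,"dz": 58,"spin": 0.25,"gripper": 0},
  {"dx": 62,"dy": -78,"dz": 58,"spin": 0.35,"gripper": 0},
  {"dx": 86,"dy": -102,"dz": 58,"spin": 0.45,"gripper": 0},
  {"dx": 110,"dy": -126,"dz": 58,"spin": 0.55,"gripper": 0},
  {"dx": 134,"dy": -150,"dz": 58,"spin": 0.65,"gripper": 0},
  {"dx": 158,"dy": -174,"dz": 58,"spin": 0.75,"gripper": 0},
  {"dx": 176,"dy": -192,"dz": 58,"spin": 0.78,"gripper": 0},
  {"dx": 181,"dy": -200,"dz": 52,"spin": 0.78,"gripper": 0},
  {"dx": 181,"dy": -200,"dz": 35,"spin": 0.78,"gripper": 0},
  {"dx": 181,"dy": -200,"dz": 15,"spin": 0.78,"gripper": 0},
  {"dx": 181,"dy": -200,"dz": 2,"spin": 0.78,"gripper": 0},
  {"dx": 181,"dy": -200,"dz": 1,"spin": 0.78,"gripper": 0},
  {"dx": 181,"dy": -200,"dz": 1,"spin": 0.78,"gripper": 0},
])

```text
clock: 19.55
position: [0.6723, -0.1572, 0.1359]
ee_rot: [179.9, 0.1, -46.6]
wrist_force: [-0.3, -0.6, 0.5]
width: -0.005
```

```bash
python3 look.py wrist w14; python3 -c "
from station import monitor; print(monitor.state()['joint_pos'].round(0))"
```

```text
19.6 [ 0.6729 -0.1576  0.1369] [-1.7999e+02 -4.0000e-02 -4.6610e+01] [ 0.3 -0.2  0.5]
[-18.  44.  43.  92. -34.  58. -10.]
```

View pics/w14.png

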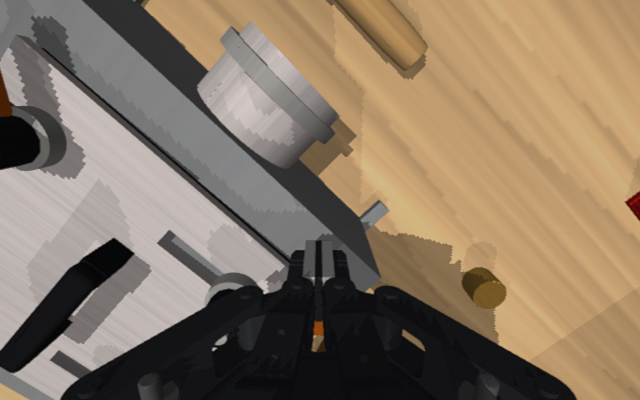

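Call:
arm_command([
  {"dx": -4,"dy": -5,"dz": -1,"spin": 0,"gripper": 0},
  {"dx": -9,"dy": -9,"dz": -2,"spin": 0,"gripper": 0},
  {"dx": -11,"dy": -13,"dz": -2,"spin": -0.1,"gripper": 0},
  {"dx": -14,"dy": -17,"dz": -2,"spin": -0.19,"gripper": 0},
  {"dx": -18,"dy": -21,"dz": -2,"spin": -0.29,"gripper": 0},
  {"dx": -22,"dy": -24,"dz": -2,"spin": -0.39,"gripper": 0},
  {"dx": -26,"dy": -28,"dz": -2,"spin": -0.49,"gripper": 0},
  {"dx": -30,"dy": -30,"dz": -2,"spin": -0.58,"gripper": 0},
  {"dx": -35,"dy": -32,"dz": -2,"spin": -0.68,"gripper": 0},
  {"dx": -40,"dy": -34,"dz": -2,"spin": -0.78,"gripper": 0},
  {"dx": -44,"dy": -34,"dz": -2,"spin": -0.78,"gripper": 0},
  {"dx": -46,"dy": -34,"dz": -2,"spin": -0.78,"gripper": 0},
  {"dx": -46,"dy": -34,"dz": -2,"spin": -0.78,"gripper": 0},
])

```text
clock: 20.68
position: [0.6313, -0.1924, 0.1355]
ee_rot: [-179.3, -0.2, -91.3]
wrist_force: [14.1, -3.9, -10.8]
width: 0.001
```

Call:
arm_command([
  {"dx": -1,"dy": 0,"dz": 0,"spin": 0,"gripper": 0},
  {"dx": -2,"dy": 0,"dz": 0,"spin": 0,"gripper": 0},
  {"dx": -2,"dy": 0,"dz": 0,"spin": 0,"gripper": 0},
])

```text
clock: 20.93
position: [0.631, -0.1923, 0.1357]
ee_rot: [-179.2, -0.2, -91.3]
wrist_force: [19.2, -2.4, -12.7]
width: 0.004
```

```bash
python3 look.py wrist w15
python3 - <<'E'
from lev import *
s=np.array([.624,-.192])
print((pose("FL",.79,.012)[0]-s)*1000)
for r in seq("FL",.79,1.57,9,s,-91.4+180): print(r)
E
```

```text
20.9833 [ 0.631  -0.1923  0.1357] [-179.17   -0.22  -91.25] [ 18.4  -3.2 -12.4]
[ 12.34272982 235.51634306]
[21.0, 227.0, np.float64(-0.79)]
[25.0, 224.0, np.float64(-0.89)]
[29.0, 221.0, np.float64(-0.99)]
[33.0, 218.0, np.float64(-1.08)]
[36.0, 214.0, np.float64(-1.18)]
[40.0, 210.0, np.float64(-1.28)]
[42.0, 205.0, np.float64(-1.38)]
[44.0, 201.0, np.float64(-1.47)]
[46.0, 196.0, np.float64(-1.57)]
```

View pics/w15.png

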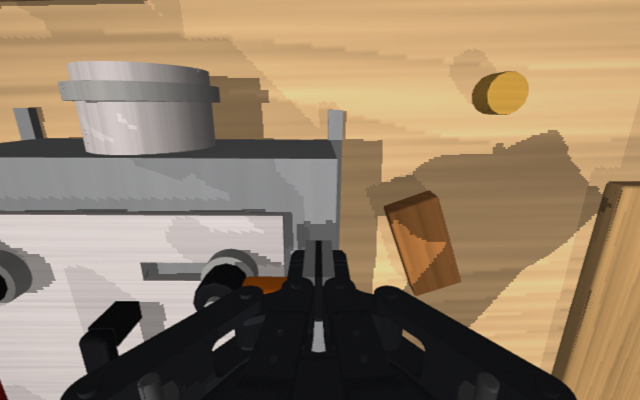

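Call:
arm_command([
  {"dx": 10,"dy": 0,"dz": 0,"spin": 0,"gripper": 0},
  {"dx": 20,"dy": 0,"dz": 4,"spin": 0,"gripper": 0},
  {"dx": 22,"dy": 0,"dz": 30,"spin": 0.05,"gripper": 0},
  {"dx": 22,"dy": 10,"dz": 58,"spin": 0.15,"gripper": 0},
  {"dx": 22,"dy": 25,"dz": 58,"spin": 0.26,"gripper": 0},
  {"dx": 22,"dy": 40,"dz": 58,"spin": 0.37,"gripper": 0},
  {"dx": 22,"dy": 55,"dz": 58,"spin": 0.48,"gripper": 0},
  {"dx": 22,"dy": 70,"dz": 58,"spin": 0.59,"gripper": 0},
  {"dx": 22,"dy": 85,"dz": 58,"spin": 0.7,"gripper": 0},
  {"dx": 22,"dy": 100,"dz": 58,"spin": 0.81,"gripper": 0},
  {"dx": 22,"dy": 115,"dz": 58,"spin": 0.92,"gripper": 0},
  {"dx": 22,"dy": 130,"dz": 58,"spin": 1.03,"gripper": 0},
  {"dx": 22,"dy": 145,"dz": 58,"spin": 1.14,"gripper": 0},
  {"dx": 20,"dy": 160,"dz": 58,"spin": 1.25,"gripper": 0},
  {"dx": 18,"dy": 175,"dz": 58,"spin": 1.36,"gripper": 0},
  {"dx": 16,"dy": 190,"dz": 58,"spin": 1.47,"gripper": 0},
  {"dx": 14,"dy": 205,"dz": 58,"spin": 1.58,"gripper": 0},
  {"dx": 12,"dy": 220,"dz": 58,"spin": 1.69,"gripper": 0},
  {"dx": 12,"dy": 235,"dz": 58,"spin": 1.8,"gripper": 0},
  {"dx": 12,"dy": 235,"dz": 58,"spin": 1.91,"gripper": 0},
])

```text
clock: 22.65
position: [0.6364, 0.0463, 0.1929]
ee_rot: [-179.9, -0.1, 18.6]
wrist_force: [0.3, 1.2, -0.8]
width: -0.003
```

Call:
arm_command([
  {"dx": 0,"dy": 0,"dz": 0,"spin": 0.11,"gripper": 0},
  {"dx": 0,"dy": 0,"dz": 0,"spin": 0.22,"gripper": 0},
  {"dx": 0,"dy": 0,"dz": 0,"spin": 0.33,"gripper": 0},
  {"dx": 0,"dy": 0,"dz": 0,"spin": 0.44,"gripper": 0},
  {"dx": 0,"dy": 0,"dz": 0,"spin": 0.44,"gripper": 0},
])

```text
clock: 23.07
position: [0.6366, 0.0417, 0.1933]
ee_rot: [180.0, -0.1, 43.4]
wrist_force: [-0.5, -0.1, 0.0]
width: 0.001
```

```bash
python3 look.py wrist w16; python3 -c "
from station import monitor; print(monitor.state()['joint_pos'].round(0))"
```

```text
23.1167 [0.6366 0.0417 0.1931] [ 1.7997e+02 -6.0000e-02  4.3110e+01] [-0.1 -0.4  0.5]
[-25.  30.  25.  98. -15.  55.  49.]
```

View pics/w16.png

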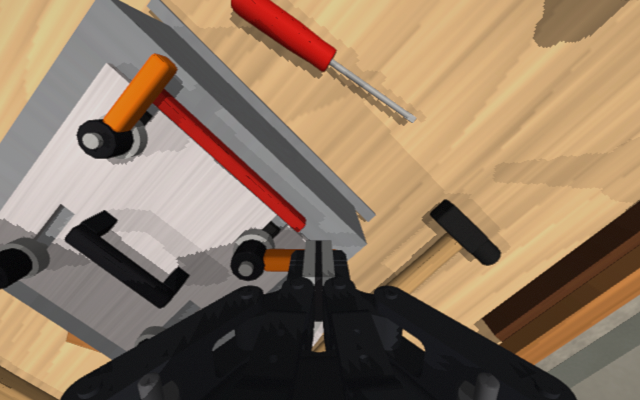

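Call:
arm_command([
  {"dx": 0,"dy": 0,"dz": -20,"spin": 0,"gripper": 0},
  {"dx": 0,"dy": 0,"dz": -42,"spin": 0,"gripper": 0},
  {"dx": 0,"dy": 0,"dz": -57,"spin": 0,"gripper": 0},
  {"dx": 0,"dy": 0,"dz": -58,"spin": 0,"gripper": 0},
  {"dx": 5,"dy": -4,"dz": -58,"spin": 0,"gripper": 0},
  {"dx": 9,"dy": -8,"dz": -58,"spin": 0,"gripper": 0},
  {"dx": 13,"dy": -11,"dz": -58,"spin": -0.1,"gripper": 0},
  {"dx": 17,"dy": -14,"dz": -58,"spin": -0.19,"gripper": 0},
  {"dx": 21,"dy": -17,"dz": -58,"spin": -0.29,"gripper": 0},
  {"dx": 24,"dy": -21,"dz": -58,"spin": -0.39,"gripper": 0},
  {"dx": 28,"dy": -25,"dz": -58,"spin": -0.49,"gripper": 0},
  {"dx": 30,"dy": -30,"dz": -58,"spin": -0.58,"gripper": 0},
  {"dx": 32,"dy": -34,"dz": -58,"spin": -0.68,"gripper": 0},
  {"dx": 34,"dy": -39,"dz": -58,"spin": -0.78,"gripper": 0},
  {"dx": 34,"dy": -43,"dz": -58,"spin": -0.78,"gripper": 0},
  {"dx": 34,"dy": -45,"dz": -58,"spin": -0.78,"gripper": 0},
  {"dx": 34,"dy": -45,"dz": -58,"spin": -0.78,"gripper": 0},
])

```text
clock: 24.53
position: [0.6715, 0.0025, 0.1349]
ee_rot: [-179.6, -0.0, -1.1]
wrist_force: [0.3, 10.0, -3.5]
width: 0.001
```

Call:
arm_command([
  {"dx": 0,"dy": -1,"dz": 0,"spin": 0,"gripper": 0},
  {"dx": 0,"dy": -2,"dz": 0,"spin": 0,"gripper": 0},
  {"dx": 0,"dy": -2,"dz": 0,"spin": 0,"gripper": 0},
])

```text
clock: 24.78
position: [0.6715, 0.0023, 0.1349]
ee_rot: [-179.5, -0.0, -1.0]
wrist_force: [0.5, 13.2, -2.4]
width: 0.001
```

```bash
python3 look.py wrist w17; python3 -c "
from station import monitor; print(monitor.state()['joint_pos'].round(0))"
python3 - <<'E'
from lev import *
s=np.array([.670,-.004])
print((pose("NR",.79,.012)[0]-s)*1000, pose("FL",1.57))
for r in seq("NR",.79,1.57,9,s,-1.4): print(r)
E
```

```text
24.8333 [0.6715 0.0023 0.1349] [-1.7953e+02 -4.0000e-02 -1.0200e+00] [ 0.3 12.5 -3.5]
[-26.  39.  34.  95. -27.  54.  17.]
[-189.74272982 -190.31634306] (array([0.67026321, 0.00392079]), np.float64(-0.02370367320510347))
[-198.0, -182.0, np.float64(0.78)]
[-202.0, -179.0, np.float64(0.68)]
[-207.0, -176.0, np.float64(0.59)]
[-210.0, -172.0, np.float64(0.49)]
[-214.0, -169.0, np.float64(0.39)]
[-217.0, -165.0, np.float64(0.29)]
[-220.0, -160.0, np.float64(0.2)]
[-222.0, -156.0, np.float64(0.1)]
[-224.0, -151.0, np.float64(0.0)]
```

View pics/w17.png

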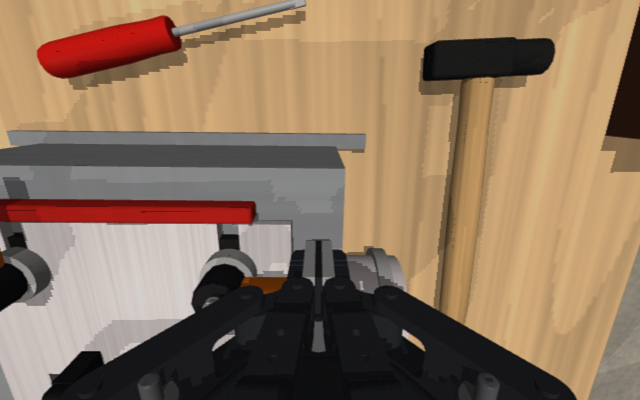

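Call:
arm_command([
  {"dx": 0,"dy": 10,"dz": 0,"spin": 0,"gripper": 0},
  {"dx": 0,"dy": 20,"dz": 4,"spin": 0,"gripper": 0},
  {"dx": 0,"dy": 22,"dz": 30,"spin": 0,"gripper": 0},
  {"dx": -10,"dy": 15,"dz": 58,"spin": 0.05,"gripper": 0},
  {"dx": -30,"dy": -5,"dz": 58,"spin": 0.15,"gripper": 0},
  {"dx": -52,"dy": -30,"dz": 58,"spin": 0.25,"gripper": 0},
  {"dx": -74,"dy": -55,"dz": 58,"spin": 0.35,"gripper": 0},
  {"dx": -96,"dy": -80,"dz": 58,"spin": 0.45,"gripper": 0},
  {"dx": -118,"dy": -105,"dz": 58,"spin": 0.55,"gripper": 0},
  {"dx": -140,"dy": -130,"dz": 58,"spin": 0.65,"gripper": 0},
  {"dx": -162,"dy": -155,"dz": 58,"spin": 0.75,"gripper": 0},
  {"dx": -182,"dy": -178,"dz": 58,"spin": 0.78,"gripper": 0},
  {"dx": -190,"dy": -190,"dz": 55,"spin": 0.78,"gripper": 0},
  {"dx": -190,"dy": -190,"dz": 38,"spin": 0.78,"gripper": 0},
  {"dx": -190,"dy": -190,"dz": 16,"spin": 0.78,"gripper": 0},
  {"dx": -190,"dy": -190,"dz": 3,"spin": 0.78,"gripper": 0},
  {"dx": -190,"dy": -190,"dz": 1,"spin": 0.78,"gripper": 0},
  {"dx": -190,"dy": -190,"dz": 1,"spin": 0.78,"gripper": 0},
])

```text
clock: 26.33
position: [0.4806, -0.1951, 0.1357]
ee_rot: [180.0, 0.0, 43.3]
wrist_force: [0.6, 0.2, 0.7]
width: 0.004
```

```bash
python3 look.py wrist w18; python3 -c "
from station import monitor; print(monitor.state()['joint_pos'].round(0))"
```

```text
26.3833 [ 0.4812 -0.1951  0.1363] [ 1.7991e+02 -1.0000e-02  4.3300e+01] [-0.2  0.4  1. ]
[ -5.  25.  29. 117. -17.  42.  78.]
```

View pics/w18.png

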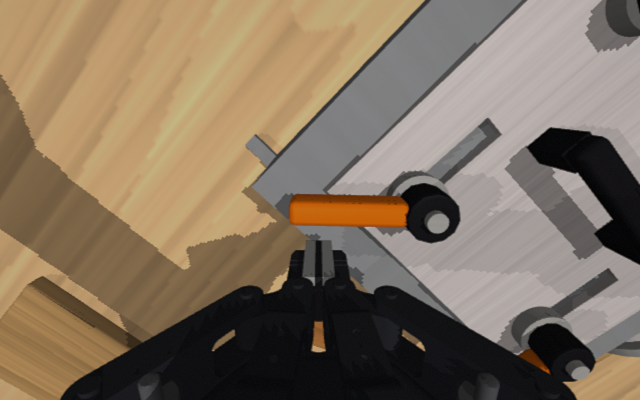

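Call:
arm_command([
  {"dx": -4,"dy": 4,"dz": -1,"spin": 0,"gripper": 0},
  {"dx": -8,"dy": 8,"dz": -1,"spin": 0,"gripper": 0},
  {"dx": -12,"dy": 11,"dz": -1,"spin": -0.1,"gripper": 0},
  {"dx": -17,"dy": 14,"dz": -1,"spin": -0.19,"gripper": 0},
  {"dx": -20,"dy": 18,"dz": -1,"spin": -0.29,"gripper": 0},
  {"dx": -24,"dy": 21,"dz": -1,"spin": -0.39,"gripper": 0},
  {"dx": -27,"dy": 25,"dz": -1,"spin": -0.49,"gripper": 0},
  {"dx": -30,"dy": 30,"dz": -1,"spin": -0.58,"gripper": 0},
  {"dx": -32,"dy": 34,"dz": -1,"spin": -0.68,"gripper": 0},
  {"dx": -34,"dy": 39,"dz": -1,"spin": -0.78,"gripper": 0},
  {"dx": -34,"dy": 43,"dz": -1,"spin": -0.78,"gripper": 0},
  {"dx": -34,"dy": 45,"dz": -1,"spin": -0.78,"gripper": 0},
  {"dx": -34,"dy": 45,"dz": -1,"spin": -0.78,"gripper": 0},
])

```text
clock: 27.47
position: [0.4465, -0.1532, 0.135]
ee_rot: [179.6, -0.2, -1.4]
wrist_force: [0.9, -12.9, -4.5]
width: -0.005
```

Call:
arm_command([
  {"dx": 0,"dy": 1,"dz": 0,"spin": 0,"gripper": 0},
  {"dx": 0,"dy": 2,"dz": 0,"spin": 0,"gripper": 0},
  {"dx": 0,"dy": 2,"dz": 0,"spin": 0,"gripper": 0},
])

```text
clock: 27.72
position: [0.4465, -0.1529, 0.1351]
ee_rot: [179.5, -0.2, -1.5]
wrist_force: [-0.1, -16.9, -7.0]
width: -0.002
```

```bash
python3 look.py wrist w19; python3 -c "
from lev import *; print(pose('NR',1.57))"
```

```text
27.7667 [ 0.4465 -0.1529  0.1351] [179.5   -0.22  -1.5 ] [ -0.1 -16.8  -7.1]
(array([ 0.44633679, -0.15472079]), np.float64(-3.1652963267948966))
```

View pics/w19.png

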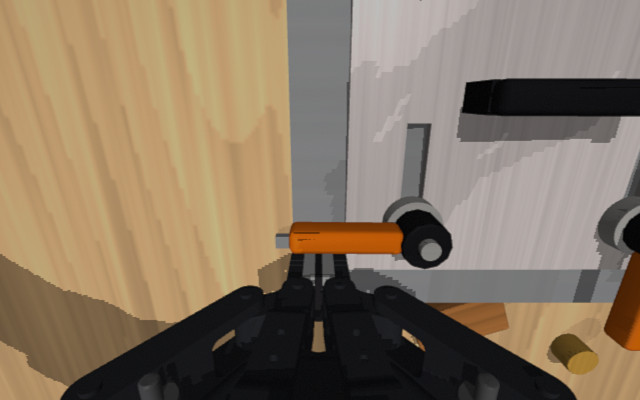

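Home against the stop. Back off, lift and view from clear of the box.

Call:
arm_command([
  {"dx": 0,"dy": -10,"dz": 0,"spin": 0,"gripper": 0},
  {"dx": 0,"dy": -20,"dz": 4,"spin": 0,"gripper": 0},
  {"dx": 0,"dy": -22,"dz": 30,"spin": 0,"gripper": 0},
  {"dx": 0,"dy": -22,"dz": 65,"spin": 0,"gripper": 0},
  {"dx": 0,"dy": -40,"dz": 100,"spin": 0,"gripper": 0},
  {"dx": 0,"dy": -70,"dz": 130,"spin": 0,"gripper": 0},
  {"dx": 0,"dy": -105,"dz": 150,"spin": 0,"gripper": 0},
  {"dx": -5,"dy": -140,"dz": 150,"spin": 0,"gripper": 0},
  {"dx": -10,"dy": -175,"dz": 150,"spin": 0,"gripper": 0},
  {"dx": -15,"dy": -210,"dz": 150,"spin": 0,"gripper": 0},
  {"dx": -20,"dy": -240,"dz": 150,"spin": 0,"gripper": 0},
  {"dx": -20,"dy": -240,"dz": 150,"spin": 0,"gripper": 0},
  {"dx": -20,"dy": -240,"dz": 150,"spin": 0,"gripper": 0},
])

```text
clock: 28.85
position: [0.4254, -0.3888, 0.2848]
ee_rot: [180.0, -0.0, -1.6]
wrist_force: [-0.4, 0.4, -0.3]
width: 0.003
```

```bash
python3 look.py top t20; python3 look.py scene s20
```

```text
28.9 [ 0.4263 -0.3871  0.2845] [-1.7994e+02 -1.0000e-02 -1.4000e+00] [-0.2  0.5  0.4]
28.95 [ 0.427  -0.3861  0.2844] [-1.7992e+02 -2.0000e-02 -1.3000e+00] [ 0.4  0.6 -0.2]
```

View pics/t20.png

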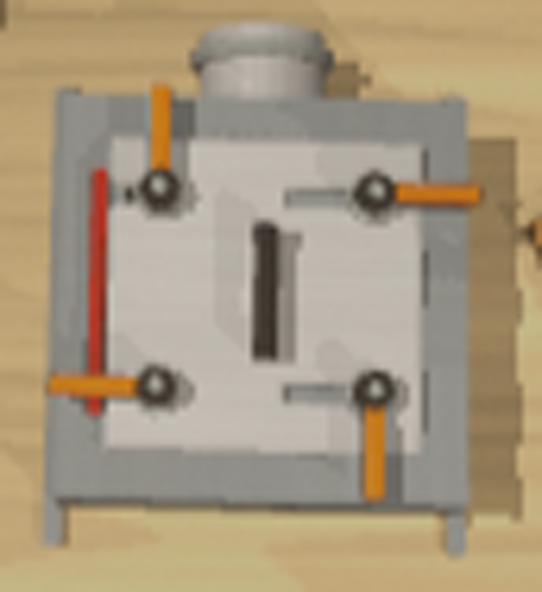

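View pics/s20.png

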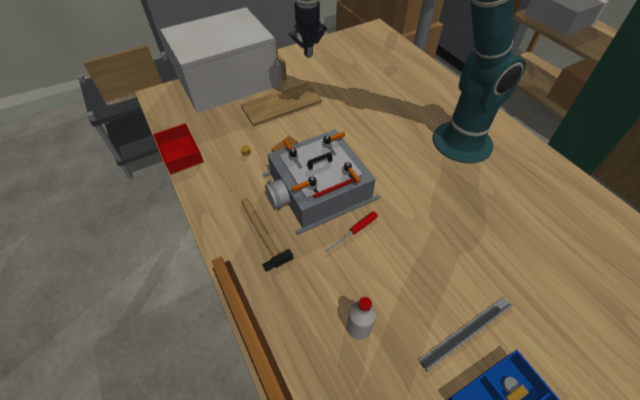

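```bash
python3 -c "
from station import robot; print(robot.close_job())"
```

```text
the job is handed in; nothing more can be done
None
```

The hatch is closed: the cover sits against the red strip and all four levers are home against their stops. I handed the job in at about 29 s; the hand-in reports no verdict.

- **Cover:** I pushed the handle bar about 35 mm in +y with the shut fingers. It stopped at the strip with about 13 N showing.
- **Levers:** Both rounds went near left, far right, far left, near right. In the first round I turned each lever to about 0.8 rad. In the second I pushed each one until it stopped moving and the wrist force rose to 13–19 N along the push.

**Last checks:**
- The final top picture shows the cover edge on the strip and the levers pointing to +y, −y, +x and −x.
- In the final scene picture the loose items that can be seen are where they were, and the gripper is well clear of everything.
- The angles are judged from the pictures and the fingertip positions; the first-round near-left angle may be up to 0.83 rad.
- I did not measure the cover's clamped height.
- The first arm command was refused as invalid input because some rows left out a value. It moved nothing, and I saw no failed or disagreeing check after that.

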